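Load the wear-sample station

ROBOT

A 6-joint arm with a two-finger parallel gripper is mounted at the origin on a cart in front of the work surface, level with it; the furniture and walls round the work are solid. World frame = base frame: x ahead of the robot, y to its left, z up, the work surface at z = 0. Lengths are in mm, angles in rad, forces in N, time in s.
With the tool pointing down it reaches from about 275 to 1000 mm from the base axis. Payload 8.4 kg.
Tool frame: the origin (TCP) lies at the very end of the fingers, on their centre line; the grasp point (between the pads) lies 19 mm behind it; z points along the fingers, y is the direction in which the jaws open and shut (so a half turn about z gives the same grasp; the last joint's range is limited). The gripper opens to 85 mm and grips with 20 to 120 N. Pads are 22 mm wide; open, the fingers measure 114 mm over their backs; the gripper's body (76 mm by 85 mm) begins 54 mm behind the grasp point. The pads swing forward as they close: fully open they stand 13 mm farther back than shut.
Start: joints at [1.329, 0.353, 1.633, -0, 1.155, -0.002], TCP at [148.441, 607.119, 231.281] pointing down, gripper open.
Joint ranges: [-2.63, 2.63], [-0.92, 2.1], [0.06, 2.66], [-1.3, 4.44], [0, 2.69], [-3.02, 3.02]. Speed limits (rad/s): [2.22, 2.22, 2.79, 3.14, 3.14, 3.14].

INTERFACE

Orientations are given as [roll, pitch, yaw] about the fixed x, y, z axes, in that order (R = Rz(yaw) Ry(pitch) Rx(roll)).
In Python, from rig import r, vision gives the robot as it stands.
- The arm moves only by the tool move_arm, never from a script. Its argument "series" is text: rows parted by semicolons, each of 7 numbers parted by spaces: the closure, from -1 (fully open) to 1 (shut), then the shift along the tool's x, y, z in units of 40 mm (1.0 is 40 mm), then the turn, a rotation vector about the tool's x, y, z in degrees. In form: grip tx ty tz ax ay az; .... A call has 1 to 20 rows; each row shifts and turns the pose as measured when the row begins, along the tool's axes as they then stand; what a row does not reach is not made up. A row lasts 1/8 s, in which the tool goes at most 62.5 mm and 10.7 degrees, less where a joint would pass 70% of its speed; a pose out of reach is approached as far as the arm can. A call is refused whole if a number of a shift passes 1 or a number of a turn 10.7, either way. A call with a gripper value outside its range is refused whole. The fingers move at their own pace and stop on an object; "grip_force" is the grip in N (left out, the last holds). Time passes only in rows, so rows that do not move let the fingers close. It gives the time, the measured TCP pose, the force and the opening at its end, in the units of the state.
- r.sense(): the state, without advancing time (a new reading comes with each control period).
- vision.grab_frame(name): name is "side" or "top"; returns the picture (480x640x3 uint8, red, green, blue); there is no depth.
- vision.camera_params(name): a dict with "fx", "fy", "cx", "cy" (pixels), "position" and "rotation" of the camera in the world. Camera axes: x right, y up, looking along -z (the intrinsics and any distortion apply to the point x, -y, -z); pixel columns grow to the right and rows downward; lengths in mm; the calibration is good to about 2 mm. A picture is of the moment at which its call begins. camera_params takes no time and is no camera call.
- r.sign_off(): hands the job in, once; it reports no verdict.
The state is a dict: "clock": time; "qpos": joint angles; "qvel": joint speeds; "joint_efforts": joint torques, N m; "eef_pos": TCP position; "tcp_rot": TCP orientation; "contact_force": force on the tool from outside, world axes, zero at the start; "wrist_torque": the same for the moment, N m; "opening": opening from 0.0 (shut) to 1.0 (fully open).
Only numpy, scipy, OpenCV 4.12 (cv2) and the standard library are available. Lean on these libraries where they do the work, as an engineer would, in place of code of your own. Each camera call takes 0.05 s, during which the arm holds its last target. There are 200 camera calls.

TASK

Load the measuring station with the oil-sample pots and their wear plates. Seat each of the two pots upright in the sprung holder it fits: the rubber pads grip it, so twist it to and fro while pressing lightly until it is fully home on the floor, and never force a holder far down on its spring. Stack all the steel plates flat in the tray, squared up tight against both of its fences.

Things in the scene. Friction and masses are not known exactly. Their poses are not given: they have to be found in the camera images.
- pot_wide: closed round aluminium sample pot, 54 mm in diameter and 78 mm tall, 0.22 kg, heavy in the foot, standing upright; origin at the centre of its underside, z up. Its lowest 14 mm taper to 47 mm diameter at the foot. Only fits the wide holder; seated fully it stands on the holder's floor and its upper 44 mm stick out of the bore
- pot_narrow: same kind of pot, 42 mm in diameter and 78 mm tall, 0.22 kg; origin at the centre of its underside; lowest 14 mm taper to 35 mm at the foot. Belongs in the narrow holder
- plate_0: flat steel plate 60 mm (own x) by 90 mm (own y) by 6 mm, 0.15 kg, square edges, all plates alike; origin at the centre of its underside; lies flat on the table at the start, its yaw anything within 45 degrees; there are two or three of them in a run
- plate_1: flat steel plate 60 mm (own x) by 90 mm (own y) by 6 mm, 0.15 kg, square edges, all plates alike; origin at the centre of its underside; lies flat on the table at the start, its yaw anything within 45 degrees; there are two or three of them in a run
- plate_2: flat steel plate 60 mm (own x) by 90 mm (own y) by 6 mm, 0.15 kg, square edges, all plates alike; origin at the centre of its underside; lies flat on the table at the start, its yaw anything within 45 degrees; there are two or three of them in a run
- stack_tray: fixed grey stacking tray, base plate 104 mm (own x) by 134 mm (own y) by 10 mm, with steel fences 26 mm high on two sides of one corner: on its +x side two blocks, each 24 mm long, with a 42 mm gap between them for a fingertip (gap centre level with the middle of a plate lying square in the corner), and on its +y side one bar 60 mm long; the other two sides are open. Origin at the centre of the underside
- tray_corner (a point): the inner corner where the planes of the two fence faces meet, on the tray's upper surface (10 mm above the table). Axes are the tray's: the fences stand at x = 0 and y = 0 and plates lie at negative x and y, 60 mm side along x, 90 mm side along y: a plate squared in the corner has its centre at x = -30 mm, y = -45 mm
- holder_block: fixed grey base plate 104 mm (own x) by 214 mm (own y) by 8 mm that carries the two sprung holders, the wide one at own y = +54 mm, the narrow one at own y = -54 mm; origin at the centre of the underside
- holder_wide_floor (a point): centre of the wide holder's floor, 26 mm above the table at rest, z up; the round bore is 59.6 mm wide and 34 mm deep, its collar 81 mm outside, rim 60 mm above the table at rest. Three sprung rubber pads in the bore (from 5 to 28 mm above the floor) grip the pot with about 15 N each: pushed straight down the pot sticks; turned to and fro (about 1 rad/s) while being lowered some 4 mm/s it goes down with a light push
- holder_narrow_floor (a point): centre of the narrow holder's floor, 26 mm above the table at rest, z up; bore 47.6 mm wide and 34 mm deep, collar 69 mm outside; same rim height, pads and behaviour as the wide holder
- holder_wide (a joint): how far the wide holder has been pushed down on its spring, m: 0 at rest, about 4 N per mm; 0.007 is about 29 N and is over-pressed, 0.010 is its hard stop. It springs back by itself
- holder_narrow (a joint): the same for the narrow holder
Mind the look-alikes: they are no part of the job. Leave any green look-alike of the pot_narrow alone.

How it is judged (in metres and radians):
At the end, for the whole second after the job is handed in: Each pot stands in its own holder: within 2.5 mm of the floor, 4 mm of centre, 0.06 rad of upright; holder less than 3 mm down. Every plate present lies flat (0.04 rad) in one stack in the tray, within 3 mm and 0.06 rad of square against both fences. All released and at rest (z of pot_wide in the frame of holder_wide_floor between -0.003 and 0.0025 m and horizontal distance between pot_wide and holder_wide_floor below 0.004 m and angle between each of pot_wide, pot_narrow's own z axis and vertical below 0.06 rad and linear speed of each of pot_wide, pot_narrow, plate_0, plate_1, plate_2 below 0.02 m/s and value of joint each of holder_wide, holder_narrow below 0.003 m and z of pot_narrow in the frame of holder_narrow_floor between -0.003 and 0.0025 m and horizontal distance between pot_narrow and holder_narrow_floor below 0.004 m and x of plate_0 in the frame of tray_corner between -0.033 and -0.027 m and y of plate_0 in the frame of tray_corner between -0.048 and -0.042 m and angle between the y axis of each of plate_0, plate_1, plate_2 and the y axis of tray_corner, either way round below 0.06 rad and angle between each of plate_0, plate_1, plate_2's own z axis and vertical below 0.04 rad and z of plate_0 in the frame of tray_corner between -0.003 and 0.015 m and x of plate_1 in the frame of tray_corner between -0.033 and -0.027 m and y of plate_1 in the frame of tray_corner between -0.048 and -0.042 m and z of plate_1 in the frame of tray_corner between -0.003 and 0.015 m and x of plate_2 in the frame of tray_corner between -0.033 and -0.027 m and y of plate_2 in the frame of tray_corner between -0.048 and -0.042 m and z of plate_2 in the frame of tray_corner between -0.003 and 0.015 m); the robot touches nothing.
It fails at once if a holder is forced more than 7 mm down on its spring (value of joint any of holder_wide, holder_narrow above 0.007 m).
Of plate_0, plate_1, plate_2 only 2 to 3 are there at a start; the rules pass over those that are not, and their reading is None.
At some moment in a run one of pot_wide, pot_narrow may be knocked a few centimetres aside while the robot is not near it.
Once in a run the grip may slacken for a moment while it holds something.
It also fails if it takes over 208 s, if anything falls off the work surface, if the arm or the gripper's body presses on something with over 40 N, if the wrist force passes 120 N, or if a joint passes its speed limit or range.

## Working session

There is one attempt and no reset: what is moved stays moved. The work goes in short steps, Python scripts to look and compute and a tool call to move; the robot and the scene stay as the last step left them, time stands still between calls to the robot, and variables do not carry over. Pictures are saved under pics/ and viewed, about 12 in all and at most 16, crops included, and the job is handed in when it is done.

Besides the shell and the picture viewer there is one more tool, called after "Request:" by a JSON object that holds its "api" and its "payload". move_arm: Moves the arm, as the interface text tells. Its arguments: {"type":"object","properties":{"series":{"type":"string"},"grip_force":{"type":"number"}},"required":["series"]}

```bash
ls; mkdir -p pics; python3 - <<'E'
from rig import r, vision
import cv2
print(r.sense())
for n in("side","top"):
    p=vision.camera_params(n);print(n,p)
    cv2.imwrite(f"pics/{n}0.png",vision.grab_frame(n)[:,:,::-1])
E
```

```text
pics
{'clock': 0.0, 'qpos': array([ 1.32862838e+00,  3.53638070e-01,  1.63412221e+00,  5.26440444e-05,
        1.15519931e+00, -2.42976424e-03]), 'qvel': array([-8.84238139e-04,  3.88900314e-05,  2.05884779e-03,  1.92169616e-03,
       -1.06780390e-03, -6.74150237e-04]), 'joint_efforts': array([ 2.18593836e-03, -6.05247116e+01, -3.42080963e+01,  1.65404840e-04,
        9.16196674e-03, -5.90538093e-06]), 'eef_pos': array([148.29495392, 606.67010877, 230.57307531]), 'tcp_rot': array([-3.14022583e+00, -5.14548425e-05,  2.90183315e+00]), 'contact_force': array([-0.71448716, -0.099821  , -0.72260432]), 'wrist_torque': array([-0.05127451,  0.03537842, -0.03912525]), 'opening': 1.0007405227410655}
side {'fx': 569.5192506686781, 'fy': 569.5192506686781, 'cx': 326.95967068828287, 'cy': 248.82789791262906, 'position': array([  -4.33314947, -723.87866231,  463.75448205]), 'rotation': array([ 1.20285583,  0.02617537, -0.50192367])}
top {'fx': 479.14405688356186, 'fy': 479.14405688356186, 'cx': 312.2551813435923, 'cy': 229.68504736681047, 'position': array([394.16301826, 182.73044546, 900.81844552]), 'rotation': array([ 0.11015851, -0.01967289, -1.56370137])}
```

View pics/top0.png

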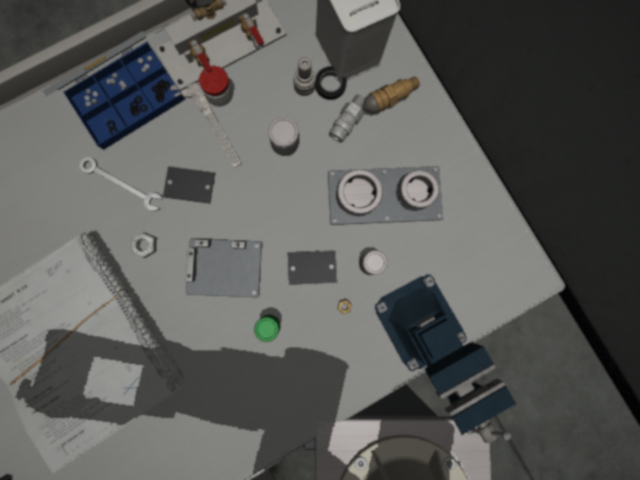

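View pics/side0.png

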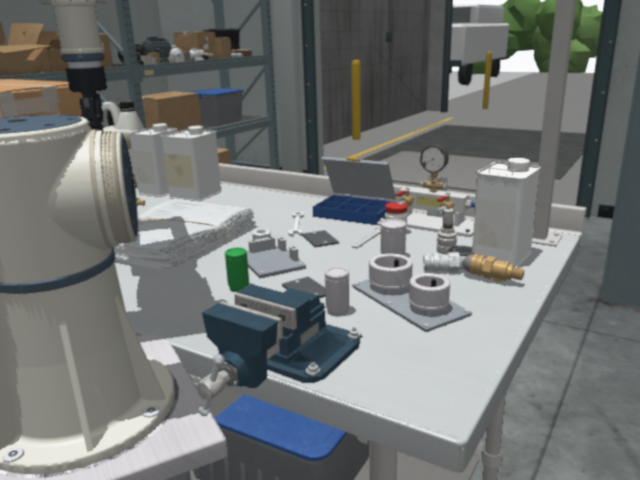

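```bash
cat > h.py <<'E'
from rig import r, vision
import cv2, numpy as np
from scipy.spatial.transform import Rotation as Ro
np.set_printoptions(precision=2,suppress=True)
def ray(n,uv):
    p=vision.camera_params(n);R=Ro.from_euler('xyz',p['rotation']).as_matrix()
    uv=np.atleast_2d(np.asarray(uv,float))
    d=np.c_[(uv[:,0]-p['cx'])/p['fx'],-(uv[:,1]-p['cy'])/p['fy'],-np.ones(len(uv))]@R.T
    return p['position'],d
def plane(n,uv,z):
    o,d=ray(n,uv);return o+d*((z-o[2])/d[:,2])[:,None]
def proj(n,X):
    p=vision.camera_params(n);R=Ro.from_euler('xyz',p['rotation']).as_matrix()
    c=(np.atleast_2d(X)-p['position'])@R
    return np.c_[p['cx']+p['fx']*c[:,0]/-c[:,2],p['cy']+p['fy']*c[:,1]/c[:,2]]
def state():
    s=r.sense();print('t',round(s['clock'],2),'pos',s['eef_pos'],'rot',s['tcp_rot'],'F',s['contact_force'],'op',round(s['opening'],3),'q6',round(s['qpos'][5],2));return s
def tool(dx):  # world shift (mm) -> tool units
    s=r.sense();return Ro.from_euler('xyz',s['tcp_rot']).as_matrix().T@np.asarray(dx,float)
def rect(n,mask,z):
    cs,_=cv2.findContours(mask,cv2.RETR_EXTERNAL,cv2.CHAIN_APPROX_NONE)
    for c in cs:
        if cv2.contourArea(c)<500: continue
        q=plane(n,c[:,0,:],z)[:,:2]; b=cv2.minAreaRect(q.astype(np.float32))
        print('rect px',c[:,0,:].mean(0),'ctr',np.array(b[0]),'size',np.array(b[1]),'ang',b[2])
E
python3 - <<'E'
from h import *
im=cv2.imread('pics/top0.png')
c=cv2.resize(im[110:310,160:450],None,fx=2.7,fy=2.7,interpolation=cv2.INTER_CUBIC);cv2.imwrite('pics/c1.png',c)
g=cv2.cvtColor(im,cv2.COLOR_BGR2GRAY)
print(g[185,190],g[267,313],g[280,225],g[215,340],g[230,300])
for name,(x0,y0,x1,y1) in dict(p0=(155,155,225,212),p1=(280,240,345,295)).items():
    m=np.zeros_like(g);m[y0:y1,x0:x1]=(g[y0:y1,x0:x1]<95)*255
    print(name);rect('top',cv2.morphologyEx(m,cv2.MORPH_CLOSE,np.ones((5,5))),6)
b=cv2.GaussianBlur(g,(3,3),0)
cs=cv2.HoughCircles(b,cv2.HOUGH_GRADIENT_ALT,1.5,15,param1=150,param2=0.6,minRadius=8,maxRadius=26)
print(cs)
print(proj('top',[[148,607,0]]))
E
```

```text
55 69 114 114 136
p0
rect px [188.55 184.65] ctr [577.43 400.76] size [94.67 60.85] ang 82.89761352539062
p1
rect px [311.52 267.03] ctr [423.59 166.59] size [60.66 88.75] ang 2.9754793643951416
[[[360.   190.5   19.23]
  [420.   187.5   18.9 ]
  [439.5  339.    20.12]
  [265.5  328.5   14.9 ]
  [213.    79.5   16.25]
  [330.    82.5   13.77]
  [112.5  127.5   18.59]
  [142.5  244.5   11.95]
  [375.   262.5   13.18]
  [283.5  132.    13.55]
  [342.   444.    18.44]
  [471.   450.    19.55]
  [304.5   70.5   13.71]
  [373.5  105.    11.84]]]
[[ 65.12 418.96]]
```

View pics/c1.png

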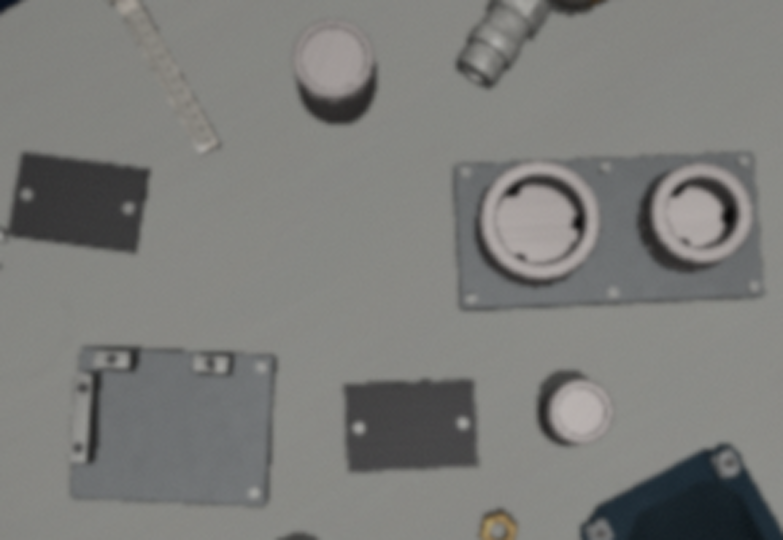

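```bash
python3 - <<'E'
from h import *
f=lambda L:np.array(L,float)/2.7+[160,110]
hb=plane('top',f([(455,163),(752,152),(764,295),(460,309)]),8)
tr=plane('top',f([(80,347),(276,354),(267,505),(70,496)]),10)
for n,q in(('hb',hb),('tray',tr)):
    b=q[:,:2];print(n,b.mean(0),[np.linalg.norm(b[i]-b[i-1]) for i in range(4)],[np.degrees(np.arctan2(*(b[i]-b[j])[::-1])) for i,j in((0,1),(3,2),(0,3),(1,2))])
print('rims',plane('top',f([(539,221.5),(701,214.5)]),60))
print('rim edges',plane('top',f([(478,221),(600,221),(649,214),(752,214)]),60)[:,1])
print('tops',plane('top',f([(335,60),(580,410)]),78))
# side check
print(proj('side',[[560,0,60]]))
im=cv2.imread('pics/side0.png')
cv2.imwrite('pics/c2.png',cv2.resize(im[190:330,215:475],None,fx=3,fy=3,interpolation=cv2.INTER_CUBIC))
E
```

```text
hb [560.65  27.93] [np.float64(103.66278032267812), np.float64(210.8399246028414), np.float64(102.31711792877476), np.float64(213.27671119552818)] [np.float64(92.83536220636918), np.float64(93.19637260400401), np.float64(2.117526002590047), np.float64(3.4703038757087556)]
tray [421.17 328.13] [np.float64(101.71357895541058), np.float64(134.73699965371557), np.float64(103.2871889727263), np.float64(133.77990821088719)] [np.float64(88.44847340621294), np.float64(87.77819833659129), np.float64(-1.79931134617132), np.float64(-2.3315582506933223)]
rims [[555.69  82.76  60.  ]
 [561.56 -24.92  60.  ]]
rim edges [123.13  42.3    9.69 -58.93]
tops [[657.98 218.18  78.  ]
 [430.64  59.19  78.  ]]
[[417.33 275.95]]
```

View pics/c2.png

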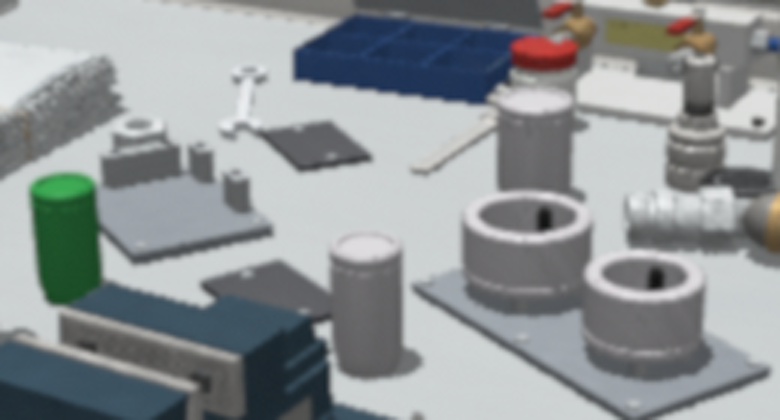

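```bash
python3 - <<'E'
from h import *
f=lambda L:np.array(L,float)/3+[215,190]
print('tops w,n',plane('side',f([(535,101),(366,248)]),78))
print('rims w,n',plane('side',f([(526,217),(643,277)]),60))
g=lambda L:np.array(L,float)/2.7+[160,110]
print('p0',plane('top',g([(79.25,201.75)]),6))
s=state()
for t in((658,218),(556.5,82.3),(430.6,59.2)):
    print(tool(np.array([*t,150])-s['eef_pos'])/40)
E
```

```text
tops w,n [[657.43 212.11  78.  ]
 [428.68  50.7   78.  ]]
rims w,n [[555.8   75.85  60.  ]
 [560.86 -32.06  60.  ]]
p0 [[576.59 398.67   6.  ]]
t 0.1 pos [148.33 606.71 230.65] rot [-3.14  0.    2.9 ] F [0.58 0.13 0.35] op 1.0 q6 -0.0
[-14.68  -6.41   2.02]
[-13.03 -10.31   2.03]
[-10.11 -11.62   2.03]
```

Request:
{"api": "move_arm", "payload": {"series": "-1 0 0 0 0 0 -6.9; -1 0 0 0 0 0 -6.9; -1 -0.9 -0.7 0 0 0 0; -1 -0.9 -0.7 0 0 0 0; -1 -0.9 -0.7 0 0 0 0; -1 -0.9 -0.7 0 0 0 0; -1 -0.9 -0.7 0 0 0 0; -1 -0.9 -0.7 0 0 0 0; -1 -0.9 -0.7 0 0 0 0; -1 -0.9 -0.7 0 0 0 0; -1 0 0 0 0 0 0"}}

```text
clock: 1.48
eef_pos: [445.6, 377.2, 227.0]
tcp_rot: [-3.135, -0.003, -3.13]
contact_force: [-1.2, 0.4, 0.1]
opening: 0.999
```

Request:
{"api": "move_arm", "payload": {"series": "-1 -0.9 -0.67 0.2 0 0 0; -1 -0.9 -0.67 0.2 0 0 0; -1 -0.9 -0.67 0.3 0 0 0; -1 -0.9 -0.67 0.4 0 0 0; -1 -0.85 -0.67 0.5 0 0 0; -1 -0.8 -0.67 0.5 0 0 0; -1 0 0 0 0 0 -0.6; -1 0 0 0 0 0 0"}}

```text
clock: 2.48
eef_pos: [657.9, 220.5, 138.4]
tcp_rot: [-3.138, -0.008, -3.115]
contact_force: [-0.3, 0.8, 0.8]
opening: 0.999
```

```bash
python3 - <<'E'
from h import *
s=state()
for n in("side","top"):
    im=vision.grab_frame(n)[:,:,::-1];cv2.imwrite(f"pics/{n}1.png",im)
    u=proj(n,[s['eef_pos']])[0];print(n,u)
    x,y=u.astype(int);x0=max(x-65,0);y0=max(y-60,0)
    c=cv2.resize(im[y0:y0+150,x0:x0+130],None,fx=3,fy=3,interpolation=cv2.INTER_CUBIC);print(x0,y0)
    cv2.circle(c,tuple(((u-[x0,y0])*3).astype(int)),4,(0,0,255),-1)
    globals()[n]=c
h=min(side.shape[0],top.shape[0]);cv2.imwrite('pics/c3.png',np.hstack([side[:h],top[:h]]))
print(side.shape,top.shape)
E
```

```text
t 2.48 pos [657.9  220.45 138.41] rot [-3.14 -0.01 -3.12] F [-0.28  0.78  0.75] op 0.999 q6 -1.27
side [391.67 195.03]
326 135
top [281.26 120.76]
216 60
(450, 390, 3) (450, 390, 3)
```

View pics/c3.png

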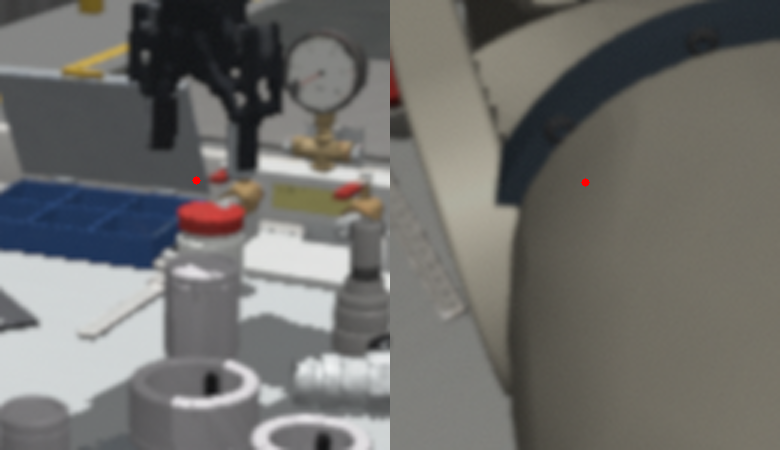

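Request:
{"api": "move_arm", "payload": {"series": "-1 0.02 -0.06 0.5 0 0 1.5; -1 0 0 0.5 0 0 0; -1 0 0 0.5 0 0 0; -1 0 0 0.5 0 0 0; -1 0 0 0.4 0 0 0; -1 0 0 0 0 0 0; -1 0 0 0 0 0 0"}}

```text
clock: 3.45
eef_pos: [654.2, 219.5, 35.6]
tcp_rot: [-3.137, -0.009, -3.14]
contact_force: [0.2, 0.1, 0.7]
opening: 1.0
```

Request:
{"api": "move_arm", "payload": {"series": "-1 -0.07 -0.03 -0.11 -0.25 -0.5 0; 0 0 0 0 0 0 0; 0.4 0 0 0 0 0 0; 0.6 0 0 0 0 0 0; 1 0 0 0 0 0 0; 1 0 0 0 0 0 0; 1 0 0 0 0 0 0; 1 0 0 0 0 0 0", "grip_force": 70}}

```text
clock: 4.45
eef_pos: [658.7, 218.7, 42.8]
tcp_rot: [3.14, 0.004, -3.141]
contact_force: [-0.1, -0.2, 0.6]
opening: 0.618
```

Request:
{"api": "move_arm", "payload": {"series": "1 0 0 -0.4 0 0 0; 1 0 0 -0.6 0 0 0; 1 0 0 -0.7 0 0 0; 1 0 0 -0.7 0 0 0; 1 0.2 -0.3 0 0 0 0; 1 0.45 -0.6 0 0 0 0; 1 0.45 -0.6 0 0 0 0; 1 0.45 -0.6 0 0 0 0; 1 0.45 -0.6 0 0 0 0; 1 0.3 -0.4 0 0 0 0; 1 0 0 0 0 0 0; 1 0 0 0 0 0 0"}}

```text
clock: 5.95
eef_pos: [555.8, 86.3, 138.6]
tcp_rot: [-3.14, -0.005, -3.141]
contact_force: [0.5, 0.5, -2.1]
opening: 0.617
```

```bash
python3 - <<'E'
from h import *
s=state()
im=vision.grab_frame("side")[:,:,::-1]
c=cv2.resize(im[150:330,320:480],None,fx=4,fy=4,interpolation=cv2.INTER_CUBIC)[:,:]
cv2.imwrite('pics/c4.png',cv2.resize(c,None,fx=.83,fy=.83))
E
```

```text
t 5.95 pos [555.81  86.28 138.6 ] rot [-3.14 -0.01 -3.14] F [ 0.5   0.51 -2.08] op 0.617 q6 -1.42
```

View pics/c4.png

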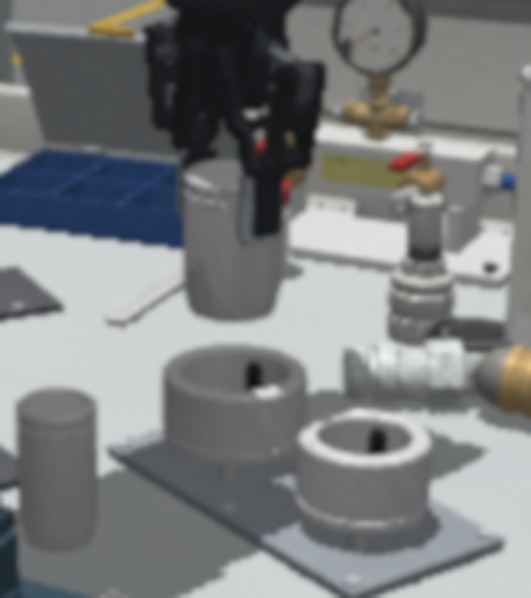

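Request:
{"api": "move_arm", "payload": {"series": "1 -0.015 -0.095 0.2 0 -0.3 0; 1 0 0 0.3 0 0 0; 1 0 0 0.25 0 0 0; 1 0 0 0.05 0 0 0; 1 0 0 0 0 0 0; 1 0 0 0 0 0 0"}}

```text
clock: 6.75
eef_pos: [557.1, 83.7, 103.3]
tcp_rot: [-3.14, -0.0, -3.139]
contact_force: [0.1, -0.1, -2.1]
opening: 0.615
```

Request:
{"api": "move_arm", "payload": {"series": "1 0 -0.03 0.05 0 0 5; 1 0 0 0.05 0 0 7; 1 0 0 0.013 0 0 7; 1 0 0 0.013 0 0 -7; 1 0 0 0.013 0 0 -7; 1 0 0 0.013 0 0 -7; 1 0 0 0.013 0 0 -7; 1 0 0 0.013 0 0 -7; 1 0 0 0.013 0 0 7; 1 0 0 0.013 0 0 7; 1 0 0 0.013 0 0 7; 1 0 0 0.013 0 0 7; 1 0 0 0.013 0 0 7"}}

```text
clock: 8.38
eef_pos: [560.1, 83.2, 98.9]
tcp_rot: [3.138, 0.007, 2.803]
contact_force: [-0.8, 1.6, -2.8]
opening: 0.614
```

Request:
{"api": "move_arm", "payload": {"series": "1 0.07 -0.046 0 0.2 0.4 -3; 1 0 0 0.015 0 0 -7; 1 0 0 0.015 0 0 -7; 1 0 0 0.015 0 0 -7; 1 0 0 0.015 0 0 -7; 1 0 0 0.015 0 0 -5"}}

```text
clock: 9.12
eef_pos: [558.5, 82.7, 98.5]
tcp_rot: [-3.14, 0.004, -2.834]
contact_force: [-0.5, 0.1, -2.6]
opening: 0.617
```

Request:
{"api": "move_arm", "payload": {"series": "1 0.03 0 0.03 0 0.2 3; 1 0 0 0.03 0 0 7; 1 0 0 0.03 0 0 7; 1 0 0 0.03 0 0 7; 1 0 0 0.03 0 0 7; 1 0 0 0.03 0 0 5; 1 0 0 0.03 0 0 -3; 1 0 0 0.03 0 0 -7; 1 0 0 0.03 0 0 -7; 1 0 0 0.03 0 0 -7; 1 0 0 0.03 0 0 -7; 1 0 0 0.03 0 0 -5"}}

```text
clock: 10.62
eef_pos: [558.0, 81.7, 88.7]
tcp_rot: [-3.139, 0.004, -2.834]
contact_force: [-2.1, -2.9, -0.8]
opening: 0.616
```

Request:
{"api": "move_arm", "payload": {"series": "1 0.03 -0.01 0.025 0 0.2 3; 1 0 0 0.025 0 0 7; 1 0 0 0.025 0 0 7; 1 0 0 0.025 0 0 7; 1 0 0 0.025 0 0 7; 1 0 0 0.025 0 0 5; 1 0 0 0.025 0 0 -3; 1 0 0 0.025 0 0 -7; 1 0 0 0.025 0 0 -7; 1 0 0 0.025 0 0 -7; 1 0 0 0.025 0 0 -7; 1 0 0 0.025 0 0 -5"}}

```text
clock: 12.12
eef_pos: [557.3, 82.5, 82.6]
tcp_rot: [-3.141, 0.004, -2.836]
contact_force: [-0.7, -2.3, -0.5]
opening: 0.618
```

Request:
{"api": "move_arm", "payload": {"series": "1 0.01 -0.01 0.027 0 0.2 3; 1 0 0 0.027 0 0 7; 1 0 0 0.027 0 0 7; 1 0 0 0.027 0 0 7; 1 0 0 0.027 0 0 7; 1 0 0 0.027 0 0 5; 1 0 0 0.027 0 0 -3; 1 0 0 0.027 0 0 -7; 1 0 0 0.027 0 0 -7; 1 0 0 0.027 0 0 -7; 1 0 0 0.027 0 0 -7; 1 0 0 0.027 0 0 -5"}}

```text
clock: 13.62
eef_pos: [557.6, 82.5, 78.4]
tcp_rot: [3.141, 0.003, -2.837]
contact_force: [-1.6, -3.7, 3.9]
opening: 0.619
```

Request:
{"api": "move_arm", "payload": {"series": "1 0.01 -0.01 0.027 0 0.2 3; 1 0 0 0.027 0 0 7; 1 0 0 0.027 0 0 7; 1 0 0 0.027 0 0 7; 1 0 0 0.027 0 0 7; 1 0 0 0.027 0 0 5; 1 0 0 0.027 0 0 -3; 1 0 0 0.027 0 0 -7; 1 0 0 0.027 0 0 -7; 1 0 0 0.027 0 0 -7; 1 0 0 0.027 0 0 -7; 1 0 0 0.027 0 0 -5"}}

```text
clock: 15.12
eef_pos: [557.6, 82.1, 77.3]
tcp_rot: [3.142, 0.003, -2.838]
contact_force: [-3.2, -3.6, 5.2]
opening: 0.616
```

Request:
{"api": "move_arm", "payload": {"series": "1 0.02 -0.01 0.035 0 0.2 4; 1 0 0 0.035 0 0 8; 1 0 0 0.035 0 0 8; 1 0 0 0.035 0 0 8; 1 0 0 0.035 0 0 8; 1 0 0 0.035 0 0 8; 1 0 0 0.035 0 0 -4; 1 0 0 0.035 0 0 -8; 1 0 0 0.035 0 0 -8; 1 0 0 0.035 0 0 -8; 1 0 0 0.035 0 0 -8; 1 0 0 0.035 0 0 -8"}}

```text
clock: 16.62
eef_pos: [557.3, 82.5, 72.5]
tcp_rot: [3.14, 0.002, -2.841]
contact_force: [-1.4, -4.0, 3.4]
opening: 0.613
```

Request:
{"api": "move_arm", "payload": {"series": "1 0.01 -0.015 0.03 0 0.2 4; 1 0 0 0.03 0 0 8; 1 0 0 0.03 0 0 8; 1 0 0 0.03 0 0 8; 1 0 0 0.03 0 0 8; 1 0 0 0.03 0 0 8; 1 0 0 0.03 0 0 -4; 1 0 0 0.03 0 0 -8; 1 0 0 0.03 0 0 -8; 1 0 0 0.03 0 0 -8; 1 0 0 0.03 0 0 -8; 1 0 0 0.03 0 0 -8"}}

```text
clock: 18.12
eef_pos: [557.4, 82.3, 67.4]
tcp_rot: [3.14, 0.001, -2.842]
contact_force: [-2.8, -4.4, 2.7]
opening: 0.61
```

Request:
{"api": "move_arm", "payload": {"series": "1 0 -0.015 0.03 0 0.2 4; 1 0 0 0.03 0 0 8; 1 0 0 0.03 0 0 8; 1 0 0 0.03 0 0 8; 1 0 0 0.03 0 0 8"}}

```text
clock: 18.75
eef_pos: [557.4, 84.6, 66.4]
tcp_rot: [3.139, -0.003, 2.804]
contact_force: [-4.2, 2.7, 7.7]
opening: 0.614
```

Request:
{"api": "move_arm", "payload": {"series": "1 0 0 -0.04 0 0 -3; 0 0 0 0 0 0 0; -1 0 0 0 0 0 0; -1 0 0 0 0 0 0; -1 0 0 0 0 0 0; -1 0 0 -0.5 0 0 0; -1 0 0 -0.6 0 0 -9; -1 0 0 -0.6 0 0 -9; -1 0 0 -0.6 0 0 -1.3; -1 0 0 0 0 0 0"}}

```text
clock: 20.0
eef_pos: [559.2, 84.5, 164.6]
tcp_rot: [3.138, 0.002, -3.083]
contact_force: [-0.3, 0.6, -1.1]
opening: 0.996
```

```bash
python3 - <<'E'
from h import *
s=state()
a=vision.grab_frame("side")[190:330,215:475,::-1];b=vision.grab_frame("top")[:,:,::-1]
cv2.imwrite('pics/top2.png',b)
a=cv2.resize(a,(780,420),interpolation=cv2.INTER_CUBIC);cv2.imwrite('pics/c5.png',a)
cv2.imwrite('pics/c5.png',np.vstack([a[:,:,:],cv2.resize(b[120:320,150:450],None,fx=.85,fy=.85)[:170].copy() if 0 else np.zeros((0,780,3),np.uint8)]))
E
```

```text
t 20.0 pos [559.23  84.49 164.63] rot [ 3.14  0.   -3.08] F [-0.32  0.59 -1.06] op 0.996 q6 -1.49
```

View pics/c5.png

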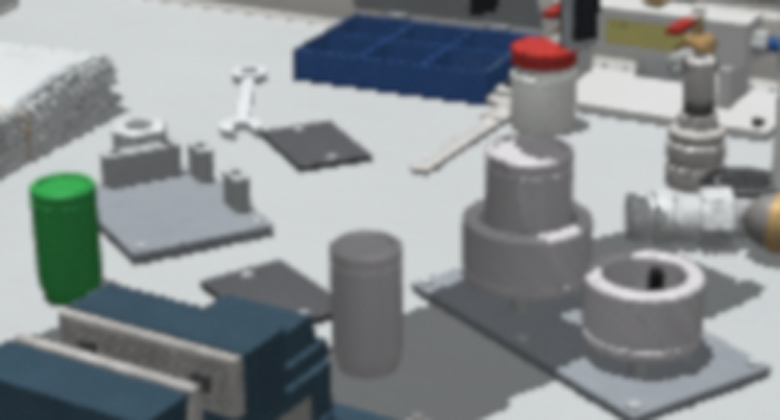

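Request:
{"api": "move_arm", "payload": {"series": "-1 0 0 0 0 0 3.3; -1 0.5 -0.1 0.1 0 0 0; -1 0.7 -0.14 0.1 0 0 0; -1 0.7 -0.14 0.1 0 0 0; -1 0.7 -0.14 0.1 0 0 0; -1 0.55 -0.1 0.1 0 0 0; -1 0 0 0 0 0 0; -1 0 0 0 0 0 0"}}

```text
clock: 21.1
eef_pos: [423.5, 58.7, 133.6]
tcp_rot: [3.14, -0.014, 3.136]
contact_force: [0.5, -0.2, -0.7]
opening: 1.001
```

Request:
{"api": "move_arm", "payload": {"series": "-1 -0.16 0 0 0 -0.7 -0.3; -1 0 0 0.5 0 0 0; -1 0 0 0.6 0 0 0; -1 0 0 0.6 0 0 0; -1 0 0 0.5 0 0 0; -1 0 0 0 0 0 0; -1 0 0 0 0 0 0"}}

```text
clock: 21.98
eef_pos: [440.3, 60.2, 44.1]
tcp_rot: [3.139, 0.009, -3.141]
contact_force: [-0.1, 0.1, 0.4]
opening: 1.0
```

Request:
{"api": "move_arm", "payload": {"series": "-1 0.22 -0.03 0.07 0 0.4 0; -1 0 0 0 0 0 0; -1 0 0 0 0 0 0"}}

```text
clock: 22.35
eef_pos: [432.3, 59.1, 42.7]
tcp_rot: [3.138, 0.005, -3.141]
contact_force: [-1.0, 0.8, -0.3]
opening: 1.006
```

Request:
{"api": "move_arm", "payload": {"series": "-1 0.05 0 0.02 0.1 0.2 0; 0 0 0 0 0 0 0; 0.4 0 0 0 0 0 0; 0.6 0 0 0 0 0 0; 1 0 0 0 0 0 0; 1 0 0 0 0 0 0; 1 0 0 0 0 0 0; 1 0 0 0 0 0 0; 1 0 0 0 0 0 0", "grip_force": 75}}

```text
clock: 23.48
eef_pos: [430.5, 59.2, 42.6]
tcp_rot: [3.14, 0.002, -3.141]
contact_force: [-0.5, -0.1, 1.1]
opening: 0.474
```

Request:
{"api": "move_arm", "payload": {"series": "1 0 0 -0.4 0 0 0; 1 0 0 -0.6 0 0 0; 1 0 0 -0.7 0 0 0; 1 0 0 -0.7 0 0 0; 1 -0.3 -0.2 0 0 0 0; 1 -0.65 -0.42 0 0 0 0; 1 -0.65 -0.42 0 0 0 0; 1 -0.65 -0.42 0 0 0 0; 1 -0.6 -0.4 0 0 0 0; 1 -0.4 -0.25 0 0 0 0; 1 0 0 0 0 0 0; 1 0 0 0 0 0 0"}}

```text
clock: 24.98
eef_pos: [561.6, -30.6, 130.5]
tcp_rot: [3.141, -0.01, -3.141]
contact_force: [-0.3, -0.2, -3.2]
opening: 0.478
```

```bash
python3 - <<'E'
from h import *
s=state()
im=vision.grab_frame("side")[:,:,::-1]
c=cv2.resize(im[170:330,350:490],None,fx=3.5,fy=3.5,interpolation=cv2.INTER_CUBIC)
cv2.imwrite('pics/c6.png',c)
E
```

```text
t 24.98 pos [561.63 -30.58 130.48] rot [ 3.14 -0.01 -3.14] F [-0.35 -0.16 -3.18] op 0.478 q6 -1.63
```

View pics/c6.png

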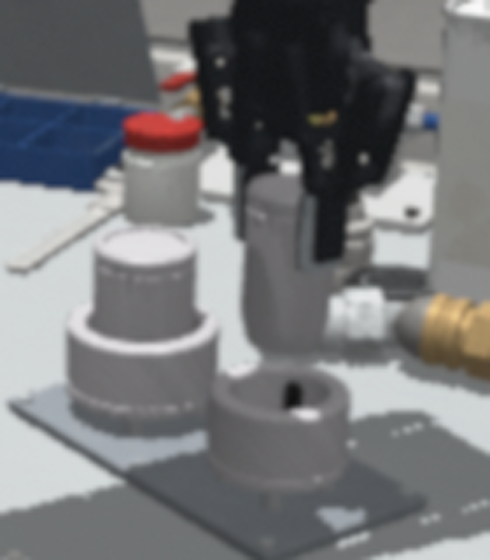

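Request:
{"api": "move_arm", "payload": {"series": "1 0 0.13 0 0 -0.5 0; 1 0 0 0.25 0 0 0; 1 0 0 0.25 0 0 0; 1 0 0 0.1 0 0 0; 1 0 0 0 0 0 0; 1 0 0 0 0 0 0"}}

```text
clock: 25.78
eef_pos: [560.0, -23.6, 104.8]
tcp_rot: [3.14, -0.001, -3.139]
contact_force: [-0.0, -0.3, -1.7]
opening: 0.474
```

Request:
{"api": "move_arm", "payload": {"series": "1 -0.03 -0.04 0.05 0 0 0; 1 0 0 0.05 0 0 0; 1 0 0 0.03 0 0 4; 1 0 0 0.03 0 0 7; 1 0 0 0.03 0 0 7; 1 0 0 0.03 0 0 -4; 1 0 0 0.03 0 0 -7; 1 0 0 0.03 0 0 -7; 1 0 0 0.03 0 0 -7; 1 0 0 0.03 0 0 -7; 1 0 0 0.03 0 0 -5"}}

```text
clock: 27.15
eef_pos: [563.3, -25.9, 90.3]
tcp_rot: [3.141, 0.003, -2.799]
contact_force: [0.4, 0.1, -1.4]
opening: 0.476
```

Request:
{"api": "move_arm", "payload": {"series": "1 0.026 0.02 0.025 0 0 3; 1 0 0 0.025 0 0 8; 1 0 0 0.025 0 0 8; 1 0 0 0.025 0 0 8; 1 0 0 0.025 0 0 8; 1 0 0 0.025 0 0 5; 1 0 0 0.025 0 0 -3; 1 0 0 0.025 0 0 -8; 1 0 0 0.025 0 0 -8; 1 0 0 0.025 0 0 -8; 1 0 0 0.025 0 0 -8; 1 0 0 0.025 0 0 -8"}}

```text
clock: 28.65
eef_pos: [565.3, -26.0, 81.4]
tcp_rot: [-3.139, 0.009, -2.747]
contact_force: [-1.5, -1.2, 3.3]
opening: 0.475
```

Request:
{"api": "move_arm", "payload": {"series": "1 0.055 0.03 0.02 -0.1 0.4 5; 1 0 0 0.025 0 0 8; 1 0 0 0.025 0 0 8; 1 0 0 0.025 0 0 8; 1 0 0 0.025 0 0 8; 1 0 0 0.025 0 0 7; 1 0 0 0.025 0 0 -3; 1 0 0 0.025 0 0 -8; 1 0 0 0.025 0 0 -8; 1 0 0 0.025 0 0 -8; 1 0 0 0.025 0 0 -8"}}

```text
clock: 30.02
eef_pos: [565.3, -25.4, 77.2]
tcp_rot: [3.141, 0.007, -2.911]
contact_force: [-3.6, 2.8, 7.6]
opening: 0.473
```

Request:
{"api": "move_arm", "payload": {"series": "1 0.06 0.02 0.01 0 0.4 4; 1 0.02 0 0.02 0 0 8; 1 0 0 0.02 0 0 8; 1 0 0 0.02 0 0 8; 1 0 0 0.025 0 0 8; 1 0 0 0.025 0 0 -4; 1 0.02 0 0.025 0 0 -8; 1 0 0 0.025 0 0 -8; 1 0 0 0.025 0 0 -8; 1 0 0 0.025 0 0 -8"}}

```text
clock: 31.28
eef_pos: [565.3, -25.5, 76.5]
tcp_rot: [-3.14, 0.008, -2.913]
contact_force: [-2.3, 1.5, 7.4]
opening: 0.472
```

Request:
{"api": "move_arm", "payload": {"series": "1 0.04 0 0.03 0 0.4 4; 1 0 0 0.03 0 0 8; 1 0 0 0.03 0 0 8; 1 0 0 0.03 0 0 8; 1 0 0 0.03 0 0 8; 1 0 0 0.03 0 0 8"}}

```text
clock: 32.02
eef_pos: [565.5, -24.1, 74.6]
tcp_rot: [3.138, 0.004, 2.583]
contact_force: [-1.2, 0.7, 7.8]
opening: 0.475
```

Request:
{"api": "move_arm", "payload": {"series": "1 0.02 -0.01 0.03 0 0.2 -4; 1 0 0 0.03 0 0 -8; 1 0 0 0.03 0 0 -8; 1 0 0 0.03 0 0 -8; 1 0 0 0.03 0 0 -8; 1 0 0 0.03 0 0 -8; 1 0 0 0.03 0 0 -8"}}

```text
clock: 32.9
eef_pos: [565.5, -25.5, 71.0]
tcp_rot: [3.14, 0.005, -2.772]
contact_force: [-1.8, -0.7, 5.9]
opening: 0.471
```

Request:
{"api": "move_arm", "payload": {"series": "1 0.02 0.01 0.03 0 0.2 4; 1 0 0 0.03 0 0 8; 1 0 0 0.03 0 0 8; 1 0 0 0.03 0 0 8; 1 0 0 0.03 0 0 8; 1 0 0 0.03 0 0 8; 1 0 0 0.03 0 0 8"}}

```text
clock: 33.78
eef_pos: [565.3, -24.1, 67.3]
tcp_rot: [3.139, 0.001, 2.583]
contact_force: [-2.4, 1.0, 6.1]
opening: 0.474
```

Request:
{"api": "move_arm", "payload": {"series": "1 0.02 -0.01 0.025 0 0.2 -4; 1 0 0 0.025 0 0 -8; 1 0 0 0.025 0 0 -8; 1 0 0 0.025 0 0 -8; 1 0 0 0.025 0 0 -8; 1 0 0 0.025 0 0 -8"}}

```text
clock: 34.52
eef_pos: [565.0, -25.4, 65.7]
tcp_rot: [3.138, 0.001, -2.918]
contact_force: [-3.2, -1.2, 10.7]
opening: 0.475
```

Request:
{"api": "move_arm", "payload": {"series": "1 0 0 -0.04 0 0 4; 0 0 0 0 0 0 0; -1 0 0 0 0 0 0; -1 0 0 0 0 0 0; -1 0 0 0 0 0 0; -1 0 0 -0.5 0 0 0; -1 0 0 -0.6 0 0 0; -1 0 0 -0.6 0 0 10; -1 0 0 -0.6 0 0 10; -1 0 0 -0.6 0 0 10; -1 0 0 -0.2 0 0 10; -1 0 0 0 0 0 10; -1 0 0 0 0 0 10; -1 0 0 0 0 0 10; -1 0 0 0 0 0 10; -1 0 0 0 0 0 10; -1 0 0 0 0 0 8"}}

```text
clock: 36.65
eef_pos: [564.9, -26.3, 195.3]
tcp_rot: [3.141, -0.004, 1.535]
contact_force: [1.4, -0.5, -0.5]
opening: 1.003
```

Request:
{"api": "move_arm", "payload": {"series": "-0.74 0 0 0 0 0 -5; -0.74 0.5 -0.35 0.2 0 0 0; -0.74 0.7 -0.5 0.3 0 0 0; -0.74 0.7 -0.53 0.4 0 0 0; -0.74 0.7 -0.53 0.4 0 0 0; -0.74 0.7 -0.53 0.4 0 0 0; -0.74 0.7 -0.53 0.4 0 0 0; -0.74 0.6 -0.4 0.4 0 0 0; -0.74 0 0 0 0 0 0; -0.74 0 0 0 0 0 0"}}

```text
clock: 37.9
eef_pos: [418.0, 154.8, 93.2]
tcp_rot: [3.138, -0.003, 1.624]
contact_force: [-0.4, -0.2, -0.4]
opening: 0.873
```

```bash
python3 - <<'E'
from h import *
s=state()
im=vision.grab_frame("side")[:,:,::-1];cv2.imwrite('pics/side3.png',im)
print(proj('side',[s['eef_pos'],[423.6,166.6,6]]))
cv2.imwrite('pics/c7.png',cv2.resize(im[180:330,215:475],None,fx=3,fy=3,interpolation=cv2.INTER_CUBIC))
E
```

```text
t 37.9 pos [417.95 154.81  93.19] rot [ 3.14 -0.    1.62] F [-0.39 -0.24 -0.42] op 0.873 q6 0.29
[[303.55 247.07]
 [305.31 287.35]]
```

View pics/c7.png

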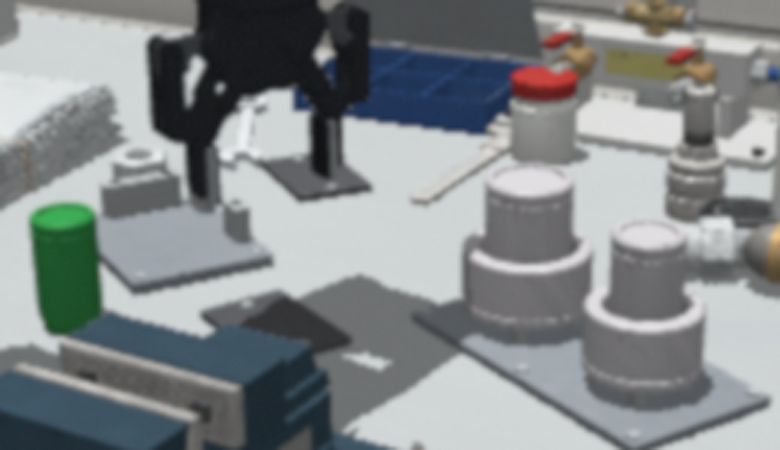

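Request:
{"api": "move_arm", "payload": {"series": "-0.6 0.29 0.15 0 0 0 0; -0.6 0 0 0.5 0 0 0; -0.6 0 0 0.6 0 0 0; -0.6 0 0 0.5 0 0 0; -0.6 0 0 0.3 0 0 0; -0.6 0 0 0 0 0 0; -0.6 0 0 0 0 0 0", "grip_force": 40}}

```text
clock: 38.83
eef_pos: [432.9, 169.2, 18.5]
tcp_rot: [3.128, -0.007, 1.618]
contact_force: [1.1, 0.5, 0.3]
opening: 0.799
```

Request:
{"api": "move_arm", "payload": {"series": "-0.6 -0.06 -0.22 0 0.6 -0.3 0; -0.6 0 0 0.1 0 0 0; -0.6 0 0 0 0 0 0; -0.6 0 0 0 0 0 0"}}

```text
clock: 39.33
eef_pos: [424.5, 166.5, 15.5]
tcp_rot: [3.137, -0.002, 1.618]
contact_force: [-0.2, -0.5, 0.3]
opening: 0.797
```

Request:
{"api": "move_arm", "payload": {"series": "-0.6 0 -0.02 0.15 0 0 0; -0.6 0 0 0.15 0 0 0; -0.6 0 0 0.1 0 0 0; -0.6 0 0 0 0 0 0"}}

```text
clock: 39.83
eef_pos: [423.7, 166.5, -1.8]
tcp_rot: [3.137, -0.002, 1.618]
contact_force: [-0.1, -1.1, 0.3]
opening: 0.802
```

Request:
{"api": "move_arm", "payload": {"series": "-0.6 0 0 0.05 0 0 0; -0.6 0 0 0.05 0 0 0; -0.6 0 0 0 0 0 0"}}

```text
clock: 40.2
eef_pos: [423.8, 166.5, -6.1]
tcp_rot: [3.137, -0.002, 1.618]
contact_force: [0.3, -0.6, -0.1]
opening: 0.799
```

Request:
{"api": "move_arm", "payload": {"series": "-0.6 0 0 0.03 0 0 0; -0.6 0 0 0.03 0 0 0; -0.6 0 0 0 0 0 0"}}

```text
clock: 40.58
eef_pos: [424.0, 166.6, -6.9]
tcp_rot: [3.137, -0.002, 1.618]
contact_force: [-0.3, 0.1, -0.0]
opening: 0.8
```

Request:
{"api": "move_arm", "payload": {"series": "-0.6 0 0 -0.03 0 0 0; 0.2 0 0 0 0 0 0; 0.4 0 0 0 0 0 0; 0.6 0 0 0 0 0 0; 1 0 0 0 0 0 0; 1 0 0 0 0 0 0"}}

```text
clock: 41.32
eef_pos: [422.7, 166.6, -4.5]
tcp_rot: [3.139, -0.002, 1.617]
contact_force: [-0.7, 0.2, 4.3]
opening: 0.684
```

```bash
python3 - <<'E'
from h import *
f=lambda L:np.array(L,float)/2.7+[160,110]
print(plane('top',f([(94,417),(115,368),(212,372),(75,380),(112,350)]),36))
print(plane('top',f([(98,417),(115,373),(212,376)]),10))
E
```

```text
[[425.29 376.57  36.  ]
 [458.02 363.74  36.  ]
 [455.9  299.15  36.  ]
 [449.78 390.    36.  ]
 [470.05 366.12  36.  ]]
[[426.25 379.68  10.  ]
 [456.5  369.07  10.  ]
 [455.   302.58  10.  ]]
```

Request:
{"api": "move_arm", "payload": {"series": "1 0 0 -0.4 0 0 0; 1 0 0 -0.5 0 0 0; 1 0 0 -0.5 0 0 0; 1 0 0 0 0 0 0"}}

```text
clock: 41.82
eef_pos: [422.0, 166.1, 51.6]
tcp_rot: [3.141, -0.001, 1.617]
contact_force: [0.5, 0.3, -1.9]
opening: 0.683
```

Request:
{"api": "move_arm", "payload": {"series": "1 0 0 0 0 0 4.6; 1 0.5 0 0 0 0 0; 1 0.8 0 0 0 0 0; 1 0.8 0 0 0 0 0; 1 0.8 0 0 0 0 0; 1 0.6 0 0 0 0 0; 1 0.3 0 0 0 0 0; 1 0 0 0 0 0 0; 1 0 0 0 0 0 0"}}

```text
clock: 42.95
eef_pos: [424.1, 319.0, 42.8]
tcp_rot: [-3.134, 0.005, 1.533]
contact_force: [-0.2, 0.5, -1.0]
opening: 0.686
```

Request:
{"api": "move_arm", "payload": {"series": "1 0.22 -0.09 0 -0.4 0.3 0; 1 0 0 0.15 0 0 0; 1 0 0 0.2 0 0 0; 1 0 0 0.1 0 0 0; 1 0 0 0 0 0 0; 1 0 0 0 0 0 0"}}

```text
clock: 43.7
eef_pos: [420.4, 326.5, 23.2]
tcp_rot: [-3.141, 0.0, 1.531]
contact_force: [0.0, 0.2, -0.8]
opening: 0.686
```

```bash
python3 - <<'E'
from h import *
s=state()
im=vision.grab_frame("side")[:,:,::-1]
cv2.imwrite('pics/c8.png',cv2.resize(im[180:290,220:330],None,fx=5,fy=5,interpolation=cv2.INTER_CUBIC))
E
```

```text
t 43.7 pos [420.43 326.51  23.16] rot [-3.14  0.    1.53] F [ 0.02  0.18 -0.77] op 0.686 q6 0.7
```

View pics/c8.png

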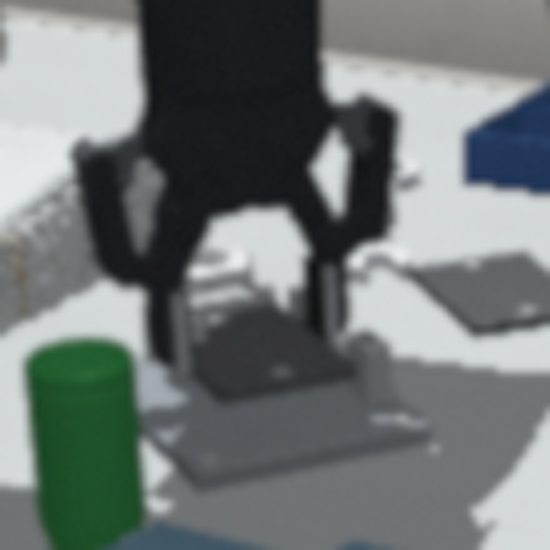

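Request:
{"api": "move_arm", "payload": {"series": "1 0 0 0.15 0 0 0; 1 0 0 0.15 0 0 0; 1 0 0 0.08 0 0 0; 1 0 0 0.03 0 0 0; 1 0 0 0 0 0 0"}}

```text
clock: 44.38
eef_pos: [420.6, 326.6, 5.7]
tcp_rot: [-3.141, -0.0, 1.531]
contact_force: [0.0, 0.7, -0.7]
opening: 0.686
```

Now push toward +x (tool y) and +y (tool x) gently.

Request:
{"api": "move_arm", "payload": {"series": "1 0 0.04 0.02 0 0 0; 1 0 0.04 0 0 0 0; 1 0 0.04 0 0 0 0; 1 0 0.04 0 0 0 0; 1 0 0 0 0 0 0", "grip_force": 25}}

```text
clock: 45.0
eef_pos: [422.5, 326.5, 5.7]
tcp_rot: [-3.134, 0.001, 1.529]
contact_force: [-0.3, -0.1, -0.3]
opening: 0.686
```

Request:
{"api": "move_arm", "payload": {"series": "1 0.05 0.07 0.01 -0.3 0 0; 1 0.05 0.07 0 0 0 0; 1 0 0.05 0 0 0 0; 1 0 0 0 0 0 0"}}

```text
clock: 45.5
eef_pos: [422.5, 326.4, 6.1]
tcp_rot: [-3.125, 0.01, 1.527]
contact_force: [-0.9, 0.9, -0.1]
opening: 0.685
```

Request:
{"api": "move_arm", "payload": {"series": "1 0 0 0 -0.8 0.5 0.2; 1 0 0 0 0 0 0; 1 0.1 0.12 0 0 0 0; 1 0 0 0 0 0 0; 1 0 0 0 0 0 0"}}

```text
clock: 46.12
eef_pos: [422.6, 326.2, 5.9]
tcp_rot: [-3.13, 0.009, 1.521]
contact_force: [-1.7, 0.8, -2.0]
opening: 0.687
```

Request:
{"api": "move_arm", "payload": {"series": "1 0 -0.03 -0.03 -0.6 0.4 0.5; 1 0.1 0 0 0 0 0; 1 0.1 0 0 0 0 0"}}

```text
clock: 46.5
eef_pos: [423.2, 335.1, 7.2]
tcp_rot: [3.14, 0.0, 1.512]
contact_force: [-0.5, -0.4, -1.0]
opening: 0.688
```

Request:
{"api": "move_arm", "payload": {"series": "1 0.03 0 0 0 0 -1.4; 1 0.06 0 0 0 0 0; 1 0.06 0 0 0 0 0"}}

```text
clock: 46.88
eef_pos: [423.6, 336.5, 6.5]
tcp_rot: [3.141, 0.008, 1.541]
contact_force: [6.5, -17.0, 3.1]
opening: 0.685
```

Request:
{"api": "move_arm", "payload": {"series": "1 -0.01 0 0 0 0.3 0; 1 0 0.06 0 0 0 0; 1 0 0.06 0 0 0 0; 1 0 0.06 0 0 0 0"}}

```text
clock: 47.38
eef_pos: [429.2, 335.6, 5.9]
tcp_rot: [-3.138, 0.004, 1.541]
contact_force: [-15.4, 6.2, 3.8]
opening: 0.685
```

Request:
{"api": "move_arm", "payload": {"series": "1 0 0 0.02 0 0 0; 0 0 0 0 0 0 0; -0.65 0 0 0 0 0 0; -0.65 0 0 0 0 0 0; -0.65 0 0 0 0 0 0; -0.65 0 0 -0.4 0 0 0; -0.65 0 0 -0.6 0 0 0; -0.65 0 0 -0.8 0 0 0; -0.65 0 0 -0.8 0 0 0; -0.65 0 0 0 0 0 0"}}

```text
clock: 48.62
eef_pos: [430.6, 337.5, 117.0]
tcp_rot: [-3.14, 0.002, 1.542]
contact_force: [-0.1, -0.4, 0.0]
opening: 0.823
```

Request:
{"api": "move_arm", "payload": {"series": "-0.7 0 0 0 0 0 5.4; -0.7 0.2 0.5 0.1 0 0 0; -0.7 0.3 0.75 0.1 0 0 0; -0.7 0.3 0.75 0.1 0 0 0; -0.7 0.3 0.75 0.2 0 0 0; -0.7 0.2 0.6 0.2 0 0 0; -0.7 0 0 0 0 0 0; -0.7 0 0 0 0 0 0"}}

```text
clock: 49.62
eef_pos: [570.8, 371.4, 87.0]
tcp_rot: [-3.137, 0.005, 1.445]
contact_force: [-0.1, 0.2, 0.4]
opening: 0.847
```

```bash
python3 - <<'E'
from h import *
s=state()
im=vision.grab_frame("side")[:,:,::-1];t=vision.grab_frame("top")[:,:,::-1]
cv2.imwrite('pics/top4.png',t)
a=cv2.resize(im[180:290,220:350],None,fx=3.4,fy=3.4,interpolation=cv2.INTER_CUBIC)
b=cv2.resize(t[200:310,150:250],None,fx=3.4,fy=3.4,interpolation=cv2.INTER_CUBIC)
cv2.imwrite('pics/c9.png',np.hstack([a,b]))
E
```

```text
t 49.62 pos [570.77 371.42  86.99] rot [-3.14  0.    1.45] F [-0.08  0.2   0.42] op 0.847 q6 0.7
```

View pics/c9.png

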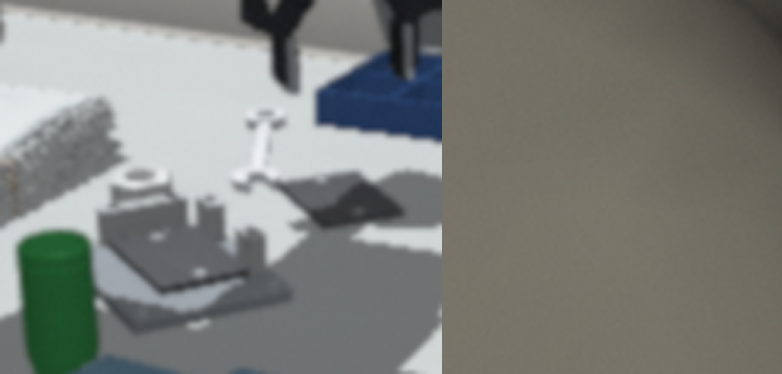

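Request:
{"api": "move_arm", "payload": {"series": "-0.7 0.4 0.05 0 -0.2 0.2 0; -0.7 0.32 0.05 0 0 0 0; -0.7 0 0 0.4 0 0 0; -0.7 0 0 0.5 0 0 0; -0.7 0 0 0.4 0 0 0; -0.7 0 0 0.3 0 0 0; -0.7 0 0 0 0 0 0; -0.7 0 0 0 0 0 0"}}

```text
clock: 50.72
eef_pos: [576.6, 401.2, 17.7]
tcp_rot: [-3.139, 0.002, 1.447]
contact_force: [0.8, -0.8, 0.3]
opening: 0.849
```

Request:
{"api": "move_arm", "payload": {"series": "-0.7 0 0.04 0.15 0 0 0; -0.7 0 0 0.15 0 0 0; -0.7 0 0 0.15 0 0 0; -0.7 0 0 0.08 0 0 0; -0.7 0 0 0 0 0 0"}}

```text
clock: 51.35
eef_pos: [579.2, 401.4, -3.5]
tcp_rot: [-3.141, 0.001, 1.446]
contact_force: [0.2, -0.4, 0.0]
opening: 0.848
```

Request:
{"api": "move_arm", "payload": {"series": "-0.7 0 -0.03 0.03 0 0 0; -0.2 0 0 0 0 0 0; 0.2 0 0 0 0 0 0; 0.6 0 0 0 0 0 0; 1 0 0 0 0 0 0; 1 0 0 0 0 0 0; 1 0 0 0 0 0 0", "grip_force": 40}}

```text
clock: 52.22
eef_pos: [578.0, 401.7, -4.2]
tcp_rot: [-3.141, 0.0, 1.447]
contact_force: [-0.6, -0.0, 0.1]
opening: 0.683
```

Request:
{"api": "move_arm", "payload": {"series": "1 0 0 -0.4 0 0 0; 1 0 0 -0.5 0 0 0; 1 0 0 -0.6 0 0 0; 1 0 0 -0.5 0 0 0; 1 0 0 0 0 0 -5.4; 1 -0.2 -0.4 0 0 0 0; 1 -0.35 -0.7 0 0 0 0; 1 -0.35 -0.7 0 0 0 0; 1 -0.35 -0.7 0 0 0 0; 1 -0.35 -0.7 0 0 0 0; 1 -0.2 -0.4 0 0 0 0; 1 0 0 0 0 0 0; 1 0 0 0 0 0 0"}}

```text
clock: 53.85
eef_pos: [432.4, 334.6, 93.2]
tcp_rot: [3.13, -0.009, 1.544]
contact_force: [0.6, -0.2, -2.1]
opening: 0.686
```

Request:
{"api": "move_arm", "payload": {"series": "1 -0.12 -0.22 0 0.6 -0.5 0; 1 0 0 0.3 0 0 0; 1 0 0 0.4 0 0 0; 1 0 0 0.4 0 0 0; 1 0 0 0.3 0 0 0; 1 0 0 0 0 0 0; 1 0 0 0 0 0 0"}}

```text
clock: 54.72
eef_pos: [424.2, 330.1, 31.7]
tcp_rot: [-3.141, 0.001, 1.543]
contact_force: [-1.3, -0.5, -0.6]
opening: 0.685
```

Request:
{"api": "move_arm", "payload": {"series": "1 0 0 0.15 0 0 0; 1 0 0 0.15 0 0 0; 1 0 0 0.1 0 0 0; 1 0 0 0.05 0 0 0; 1 0 0 0 0 0 0"}}

```text
clock: 55.35
eef_pos: [424.8, 330.7, 13.5]
tcp_rot: [3.14, -0.0, 1.543]
contact_force: [0.2, 0.8, -2.5]
opening: 0.682
```

Request:
{"api": "move_arm", "payload": {"series": "1 0.06 0 0.02 0 0 0; 1 0.06 0 0 0 0 0; 1 0.06 0 0 0 0 0", "grip_force": 25}}

```text
clock: 55.72
eef_pos: [424.8, 336.2, 12.5]
tcp_rot: [3.141, 0.003, 1.544]
contact_force: [6.5, -21.1, -0.3]
opening: 0.68
```

Request:
{"api": "move_arm", "payload": {"series": "1 0 0.06 0 0 0.2 0; 1 0 0.06 0 0 0 0; 1 0 0.06 0 0 0 0; 1 0 0.05 0 0 0 0"}}

```text
clock: 56.22
eef_pos: [429.2, 335.6, 12.1]
tcp_rot: [-3.133, 0.002, 1.54]
contact_force: [-10.9, 3.4, 7.2]
opening: 0.685
```

Request:
{"api": "move_arm", "payload": {"series": "1 0.05 0.02 0 -0.3 0 0; 1 0.05 0.02 0 0 0 0"}}

```text
clock: 56.48
eef_pos: [429.0, 336.0, 11.9]
tcp_rot: [-3.134, 0.009, 1.541]
contact_force: [0.9, -15.6, 9.0]
opening: 0.688
```

Request:
{"api": "move_arm", "payload": {"series": "1 0 0 0 0 0 0; 0 0 0 0 0 0 0; -0.65 0 0 0 0 0 0; -0.65 0 0 0 0 0 0; -0.65 0 0 0 0 0 0; -0.65 0 0 -0.4 0 0 0; -0.65 0 0 -0.8 0 0 0; -0.65 0 0 -1 0 0 0; -0.65 0 0 -1 0 0 0; -0.65 0 0 -1 0 0 0; -0.65 0.6 -0.6 -0.6 0 0 0; -0.65 0.8 -0.8 0 0 0 0; -0.65 0.8 -0.8 0 0 0 0; -0.65 0.8 -0.8 0 0 0 0; -0.65 0.8 -0.8 0 0 0 0; -0.65 0.8 -0.8 0 0 0 0; -0.65 0.8 -0.8 0 0 0 0; -0.65 0.8 -0.8 0 0 0 0; -0.65 0 0 0 0 0 0"}}

```text
clock: 58.85
eef_pos: [184.1, 603.1, 228.6]
tcp_rot: [3.139, -0.007, 1.54]
contact_force: [-0.8, 0.1, 0.5]
opening: 0.831
```

```bash
python3 - <<'E'
from h import *
s=state()
im=vision.grab_frame("side")[:,:,::-1];t=vision.grab_frame("top")[:,:,::-1]
cv2.imwrite('pics/top5.png',t)
a=cv2.resize(im[190:330,215:475],(780,420),interpolation=cv2.INTER_CUBIC)[:300]
cv2.imwrite('pics/c10.png',cv2.resize(im[185:335,215:475],None,fx=3,fy=3,interpolation=cv2.INTER_CUBIC))
cv2.imwrite('pics/c11.png',cv2.resize(t[150:320,170:450],None,fx=2.8,fy=2.8,interpolation=cv2.INTER_CUBIC))
E
```

```text
t 58.85 pos [184.08 603.09 228.57] rot [ 3.14 -0.01  1.54] F [-0.79  0.13  0.5 ] op 0.831 q6 1.3
```

View pics/c10.png

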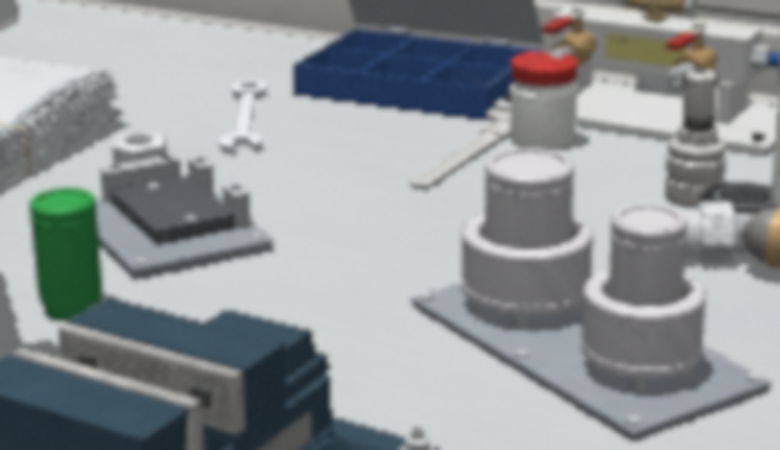

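View pics/c11.png

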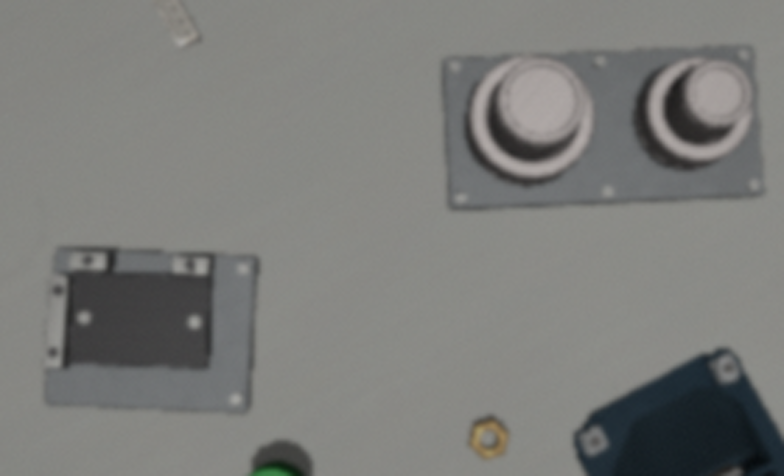

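```bash
python3 - <<'E'
from h import *
im=cv2.imread('pics/top5.png')
f=lambda L:np.array(L,float)/2.8+[170,150]
print('tops@104',plane('top',f([(541,101),(718,95)]),104))
print('rims@60',plane('top',f([(531,118),(697,110)]),60))
g=cv2.cvtColor(im,cv2.COLOR_BGR2GRAY)
m=np.zeros_like(g);m[235:290,185:250]=(g[235:290,185:250]<85)*255
rect('top',cv2.morphologyEx(m,cv2.MORPH_CLOSE,np.ones((5,5))),22)
s=vision.grab_frame('side')[:,:,::-1]
a=cv2.resize(s[225:285,240:315],None,fx=6,fy=6,interpolation=cv2.INTER_CUBIC)
b=cv2.resize(im[230:305,180:240],(288,360),interpolation=cv2.INTER_CUBIC)
cv2.imwrite('pics/c12.png',np.hstack([a,b]))
E
```

```text
tops@104 [[557.56  81.86 104.  ]
 [562.45 -25.83 104.  ]]
rims@60 [[555.49  82.73  60.  ]
 [561.84 -23.66  60.  ]]
rect px [218.52 260.07] ctr [433.92 339.44] size [103.37  77.11] ang 89.43653869628906
```

View pics/c12.png

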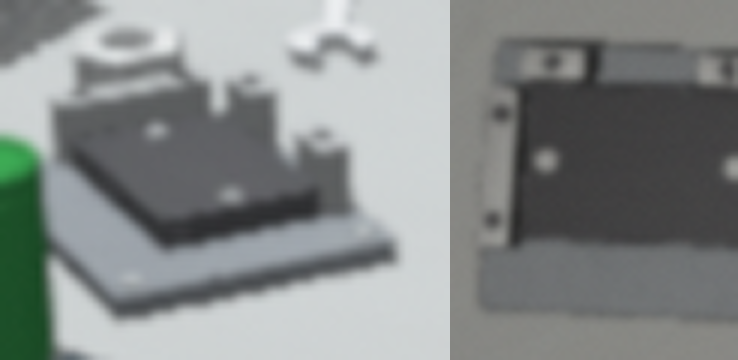

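```bash
python3 - <<'E'
from h import *
for x,y in((556.5,82.3),(563,-25)):
    p=proj('side',[[x,y,60],[x,y,104],[x,y,108]]);print(p[1]-p[0],p[2]-p[0])
f=lambda L:np.array(L,float)/3
print('wide',f((529,167))+[215,185]-(f((526,217))+[215,190]),'narrow',f((649,220))+[215,185]-(f((643,277))+[215,190]))
E
```

```text
[  0.31 -22.3 ] [  0.34 -24.36]
[  0.98 -23.97] [  1.07 -26.19]
wide [  1.   -21.67] narrow [  2. -24.]
```

```bash
python3 -c "
from rig import r
print(r.sign_off())"
```

```text
the job is handed in; nothing more can be done
None
```

I seated both pots in their holders and stacked the two plates in the tray, squared against both fences. I handed the job in at about 59 s of the 208 s allowed. No verdict was reported.

- **Pots:** Both were twisted down until the push force rose at the expected seated height. At the largest reading, the narrow holder was about 3 mm down on its spring, well short of the 7 mm limit. In the last pictures the pot tops are within about 2.2 mm of the rim centres. Their height above the rims agrees with fully seated to about 1 pixel (roughly 2 mm), so the 2.5 mm height limit is only just resolved. I judged upright by eye only.
- **Plates:** Only two plates were in the scene. Each was pushed against the +y bar (15–21 N) and the +x blocks (11–15 N) before release. Both stopped at the same arm position, within half a millimetre. In the last pictures the plates look flush with each other and tight to both fences.
- **Check that failed:** The final automatic outline of the stack came out as 103 × 77 mm because it included fence shadows. I dropped it and relied on the contact readings and the view.
- **Disagreements:**
  - The two cameras differed by 6–8 mm in y. I trusted the top camera.
  - Both plates met the fences about 3 mm beyond the positions the top camera gave.
  - The narrow pot settled with the arm about 3 mm further out in x than the measured holder centre.

No knock or grip slip was noticed, and the green look-alike was left alone.

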